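Fit a tester's battery and slide its cover shut

ROBOT

A 6-joint arm with a two-finger parallel gripper is mounted at the origin on the work surface. World frame = base frame: x ahead of the robot, y to its left, z up, the work surface at z = 0. Lengths are in m, angles in rad, forces in N, time in s.
With the tool pointing down it reaches from about 0.4 to 0.825 m from the base axis. Payload 7 kg.
Tool frame: the origin (TCP) lies at the very end of the fingers, on their centre line; the grasp point (between the pads) lies 19 mm behind it; y points along the fingers, z is the direction in which the jaws open and shut, and the axes are right-handed (so a half turn about y gives the same grasp; the last joint's range is limited). The gripper opens to 88 mm and grips with 3 to 60 N. Pads are 19 mm wide; open, the fingers measure 130 mm over their backs; the gripper's body (78 mm by 193 mm) begins 47 mm behind the grasp point.
Start: joints at [-1.061, 0.359, 0.012, 0, -1.224, -0.288], TCP at [0.148, -0.658, 0.227] pointing down, gripper open.
Joint ranges: [-3.07, 3.07], [-1.43, 2.12], [-1.02, 1.25], [-3.03, 1.67], [-3.05, -0], [-3.03, 3.03]. Speed limits (rad/s): [2.39, 2.39, 3.01, 3.14, 3.14, 3.14].

INTERFACE

Orientations are given as [roll, pitch, yaw] about the fixed x, y, z axes, in that order (R = Rz(yaw) Ry(pitch) Rx(roll)).
In Python, from station import get_state, grab_frame, job_done, regions_of gives the robot as it stands.
- The arm moves only by the tool drive_tool, never from a script. Its argument "rows" is a list of rows, each a list of 3 entries, a list of its own where there are three numbers: the shift along the world's x, y, z as a fraction of full scale, then the turn about the world's z as a fraction of full scale, then the opening, from 0 (shut) to 1 (fully open). A call has 1 to 12 rows; each row is the pose to reach, as a shift and turn from the pose commanded when the call began; what a row does not reach only later rows make up. Full scale, the value 1, is 30 cm for a shift and 90 degrees for a turn. A row lasts 1/10 s, in which the tool goes at most 50 mm and 8.59 degrees, less where a joint would pass 70% of its speed; a pose out of reach is approached as far as the arm can. A call with a number of a shift or a turn outside -1 to 1 is refused whole. A call with a gripper value outside its range is refused whole. The fingers move at their own pace and stop on an object; "newtons" is the grip in N (left out, the last holds). Time passes only in rows, so rows that repeat a pose let the fingers close. It gives the time, the measured TCP pose, the force and the opening at its end, in the units of the state.
- get_state(): the state, without advancing time (a new reading comes with each control period).
- grab_frame(name): name is "scene" or "top" or "wrist"; returns a dict with "img" (384x512x3 uint8, blue, green, red), "fx", "fy", "cx", "cy" (pixels), "T" (4x4, takes a point from camera to world coordinates); the wrist camera has in their place "hand_eye" (4x4, takes a point from camera to tool coordinates, whose origin is the TCP and whose axes are the tool frame's). Camera axes: x right, y down, z forward; pixel columns grow to the right and rows downward; lengths in m; the calibration is good to about 2 mm. A picture is of the moment at which its call begins: read the wrist's pose just before it. There is no depth.
- job_done(): hands the job in, once; it reports no verdict.
Trained networks look in a picture, given as the dict that the camera call returned (one of the last four; its "shot" number tells which), for a name from the list of things; names that differ only in an ending like _2 or _b are one class to them, and where a whole thing is asked for, a point or a joint stands for the part that bears it (a point fixed in the world has none). Each returns a list of dicts, best first, with "confidence" (0 to 1); they miss things now and then, are a little off and sometimes report something else, mostly with a low value. They report only what shows in the picture. A call takes as long as a camera call. They do not tell look-alikes from the thing itself.
- regions_of(picture, thing): "pixels" (384x512 bool, what is visible of it) and "box" ([left, top, right, bottom] in pixels, round what is visible of it).
The state is a dict: "t": time; "q": joint angles; "qd": joint speeds; "joint_efforts": joint torques, N m; "eef_pos": TCP position; "ee_rot": TCP orientation; "force": force on the tool from outside, world axes, zero at the start; "moment": the same for the moment, N m; "width": finger opening in m.
Only numpy, scipy, OpenCV 4.12 (cv2) and the standard library are available. Lean on these libraries where they do the work, as an engineer would, in place of code of your own. Each camera call takes 0.05 s, during which the arm holds its last target. There are 200 camera calls.

TASK

Fit the fresh yellow-and-black battery into the open bay of the tester in the vice, lying flat between the ribs with its terminals towards the brass contacts. Then lay the loose cover in the mouth of its rails, grip bar up and wings forward, and slide it gently home until its orange tab clicks up behind the yellow ledge. Do not force the case, leave everything else on the bench where it is, and let go.

Things in the scene. Friction and masses are not known exactly. Their poses are not given: they have to be found in the camera images.
- tester: Portable tester, grey case 198 x 120 x 52 mm, yellow bumpers, clamped face down in a low vice, battery bay up. The jaws' rubber lets it give 1 mm per 3 N along x and spring back; shoved along with over 22 N (7.3 mm) it slips in the jaws, and hard presses or knocks crack it. Origin: underside, middle plane; +x the way the cover slides home, +y across, +z up. In mm: case x -108 to 90, y -60 to 60, top z 52; vice jaw tops z 36.
- holder: The low grey vice, base plate 150 x 200 x 12 mm fixed to the bench, two aluminium jaws 90 mm long on either side of the tester, axes as the tester's. Origin under the plate, 34 mm behind (-x of) the tester's origin when nothing pushes on it, and 22 mm below it.
- bay (a point): Middle of the bay's floor, tester axes. The bay is a well, x -27 to 27 mm, y -40 to 40, rim 19 above the floor. Four corner ribs, 9 high, 9 long at each x end, inner faces at y -15.75 and 15.75, hold the battery flat along x; the 36 mm between ribs is free for fingers on both sides. Two round brass contacts on its +x wall. Seated, the battery's centre is 9 mm above this point.
- sill (a point): On the flat sill before the bay, 85 mm behind the tester's origin, 45 mm over its underside, tester axes. Cover track floor is at this height: sill x -23 to 24 mm, then side strips (y beyond 40) to stop walls at x 105. Side walls y -46.5, 46.5 from x 61 on; before that a funnel, 0.16 rad per side. Overhanging lips, 4.8 above the floor, y beyond 41.5, start at x 71 (yellow line).
- ledge (a point): Middle of the yellow ledge's underside, tester axes: 3 mm wide along x, 27 long in y, over a slot between the two roofs that the cover's wings run under. The tab ducks 3 mm under it, the push needed rising to 9 to 15 N towards the end of the travel, then springs up in the open window on its +x side and the force drops suddenly.
- home (a point): Where cover_grip is when the cover is fully home (wing tips on the stop walls; about 2 mm play back to the ledge), tester axes. The cover is first laid on the sill with its grip point 50 to 60 mm behind (-x of) this one, at the same height, wing tips short of the lips, then slid forward along the floor.
- cover_grip (a point): Centre of the black rubber grip bar (12 mm along x, 44 along y, its top 8 above this point) on the loose cover, which lies flat, bar up, 50 g. x: the way it slides, z up. Dark grey plate 3 mm thick, underside 11 below this point, x -21 to 45, y -45 to 45, plus two wings (y 14.5 to 45 each side) on to x 65.
- cover_latch (a point): Top of the barb on the cover's orange tab, a sprung tongue 20 mm long, 22 wide between the wings; its tip bends down and springs back. Unbent, this point is 58 mm ahead (+x) of cover_grip and 5 lower. Latched it stands 4 mm ahead (+x) of point ledge and 3 higher, and catches on the ledge if the cover is pulled back.
- battery_mid (a point): Centre of the fresh 9-volt block battery, yellow with a black end, lying flat: 48.5 long (x) x 26.5 wide (y) x 17.5 mm high, 45 g. +x points to its terminal end (black, two steel studs).
- battery_terminals (a point): Middle of the fresh battery's terminal end, 24 mm along +x from battery_mid.
- spent_battery: The old battery, same size, grey with a dull red end, lying on the mat; origin under its middle. Leave it.
- screwdriver: Red-handled screwdriver 170 mm long lying on the mat, origin under its middle. Leave it.
- solder_reel: White reel of solder, 56 mm across, 40 mm high, standing on its flange; origin under its middle. Leave it.
- solder_sucker: Blue and silver desoldering pump 230 mm long, 22 mm thick, lying on the mat along its x; origin under its barrel. Leave it.
- circuit_board: Green circuit board 100 x 75 mm lying on the mat; origin under its middle. Leave it.
- tweezers: Steel tweezers 120 mm long lying on the mat; origin under its middle. Leave it.
Things that resemble listed ones, but are neither listed nor needed, are in the scene too. What is shaped like the part that bears cover_grip but brown is not meant. Leave any pink look-alike of the part that bears battery_mid alone.

How it is judged:
On the way, in this order (a step that is already met when the one before it is completed fails the run):
1. the fresh battery lies flat in the bay between the ribs, terminals towards the contacts (x of battery_mid in the frame of tester between -0.039 and -0.029 m and y of battery_mid in the frame of tester between -0.005 and 0.005 m and z of battery_mid in the frame of tester between 0.032 and 0.0375 m and x of battery_terminals in the frame of tester above -0.016 m), for 0.2 s.
2. the cover is fully home and the tab's barb has sprung up behind the ledge (x of cover_latch in the frame of tester above 0.0098 m and z of cover_latch in the frame of tester between 0.049 and 0.0545 m and x of cover_grip in the frame of tester above -0.0475 m and z of cover_grip in the frame of tester between 0.0535 and 0.0585 m and angle between the x axis of cover_grip and the x axis of tester, either way round below 0.1 rad), for 0.2 s.
At the end, for the whole second after the job is handed in: The fresh battery lies flat on the bay floor (within 5 mm of the bay's middle, terminal end towards the contacts); the cover lies in its rails within 3 mm of the stop, level and square to them within 0.1 rad, its barb up behind the ledge; the tester is at rest (all of step 1 and all of step 2 and linear speed of tester below 0.01 m/s); the robot touches nothing.
It fails at once if the tester was shoved more than 7.3 mm along in the vice jaws (over 22 N) (x of tester in the frame of holder above 0.0413 m or x of tester in the frame of holder below 0.0267 m).
It fails at once if the tester's case was pressed or knocked hard (contact force between tester and anything else above 80 N).
It fails at once if one of the other things on the bench was moved by more than 20 mm (distance of any of spent_battery, screwdriver, solder_reel, solder_sucker, circuit_board, tweezers from where it was at the start of the episode above 0.02 m).
It also fails if it takes over 67 s, if anything falls off the work surface, if the arm or the gripper's body presses on something with over 40 N, if the wrist force passes 120 N, or if a joint passes its speed limit or range.

## Working session

There is one attempt and no reset: what is moved stays moved. The work goes in short steps, Python scripts to look and compute and a tool call to move; the robot and the scene stay as the last step left them, time stands still between calls to the robot, and variables do not carry over. Pictures are saved under pics/ and viewed, about 8 in all and at most 12, crops included, and the job is handed in when it is done.

Besides the shell and the picture viewer there is one more tool, called after "Request:" as name([rows], argument=value, ...), one row to a line, values as JSON. drive_tool: Moves the arm, as the interface text tells. Its arguments: {"type":"object","properties":{"rows":{"type":"array"},"newtons":{"type":"number"}},"required":["rows"]}

```bash
mkdir -p pics; ls; cat > h.py <<'E'
import numpy as np, cv2
from station import get_state, grab_frame, job_done, regions_of
from scipy.spatial.transform import Rotation as R
def camT(f,s=None):
    if 'T' in f: return np.array(f['T'])
    T=np.eye(4);T[:3,:3]=R.from_euler('xyz',s['ee_rot']).as_matrix();T[:3,3]=s['eef_pos']
    return T@np.array(f['hand_eye'])
def ray(f,T,u,v,z):
    d=T[:3,:3]@np.array([(u-f['cx'])/f['fx'],(v-f['cy'])/f['fy'],1]);o=T[:3,3]
    return o+d*(z-o[2])/d[2]
def proj(f,T,p):
    c=np.linalg.inv(T)@np.r_[p,1];return f['fx']*c[0]/c[2]+f['cx'],f['fy']*c[1]/c[2]+f['cy']
E
python3 - <<'E'
from h import *
s=get_state();print(s)
a=grab_frame('scene');b=grab_frame('top')
cv2.imwrite('pics/top.png',cv2.resize(b['img'],(800,600),interpolation=cv2.INTER_CUBIC));cv2.imwrite('pics/scene.png',cv2.resize(a['img'],(800,600),interpolation=cv2.INTER_CUBIC))
for n,f in(('scene',a),('top',b)):
  print(n,f['fx'],f['cx'],f['cy'],np.round(f['T'],3).tolist())
  for t in['tester','holder','cover_grip','battery_mid','spent_battery','solder_reel','solder_sucker','screwdriver','circuit_board','tweezers']:
    print(t,[(round(r['confidence'],2),np.round(r['box']).tolist(),int(r['pixels'].sum())) for r in regions_of(f,t)[:4]])
E
```

```text
pics
{'t': 0.0, 'q': array([-1.06093419e+00,  3.59377395e-01,  1.10560051e-02, -3.47169305e-04,
       -1.22411042e+00, -2.88097484e-01]), 'qd': array([ 1.02442443e-03, -1.42406276e-05,  3.87246171e-04, -1.00805714e-03,
        7.51869427e-04, -8.66041444e-04]), 'joint_efforts': array([ 1.82652529e-03, -5.82714450e+01,  2.93057764e+01,  6.99691281e+00,
        6.99841767e-03, -1.70477283e-04]), 'eef_pos': array([ 0.14832691, -0.65799298,  0.22562813]), 'ee_rot': array([-1.56913551e+00,  1.51821522e-04,  2.21646554e-01]), 'force': array([-0.34880675, -0.58843151, -0.72869673]), 'moment': array([-0.0427993 , -0.02819531,  0.01377183]), 'width': 0.0878215428370537}
scene 447.09681335998437 254.20137438814285 189.9477421073062 [[-0.837, 0.457, -0.3, 0.976], [0.547, 0.697, -0.464, 0.658], [-0.003, -0.553, -0.833, 1.232], [0.0, 0.0, 0.0, 1.0]]
tester [(0.6, [219.0, 148.0, 287.0, 207.0], 2278)]
holder [(0.55, [216.0, 147.0, 289.0, 216.0], 3171)]
cover_grip [(0.96, [278.0, 300.0, 321.0, 344.0], 1055), (0.94, [290.0, 256.0, 330.0, 291.0], 856), (0.18, [188.0, 242.0, 222.0, 276.0], 821)]
batte
[... 889 characters left out ...]
96), (0.66, [143.0, 186.0, 177.0, 210.0], 757)]
battery_mid [(0.66, [348.0, 200.0, 355.0, 215.0], 137), (0.46, [368.0, 182.0, 389.0, 197.0], 133)]
spent_battery [(0.67, [327.0, 157.0, 342.0, 169.0], 141), (0.39, [167.0, 118.0, 174.0, 164.0], 177)]
solder_reel [(0.75, [388.0, 253.0, 406.0, 270.0], 303), (0.45, [210.0, 113.0, 240.0, 147.0], 640), (0.42, [158.0, 189.0, 162.0, 195.0], 40)]
solder_sucker [(0.89, [96.0, 214.0, 120.0, 279.0], 450)]
screwdriver [(0.75, [169.0, 120.0, 176.0, 148.0], 194), (0.66, [245.0, 176.0, 293.0, 245.0], 2591)]
circuit_board [(0.7, [212.0, 112.0, 240.0, 146.0], 681), (0.49, [244.0, 172.0, 290.0, 240.0], 2586)]
tweezers [(0.26, [247.0, 171.0, 290.0, 240.0], 2590)]
```

View pics/top.png

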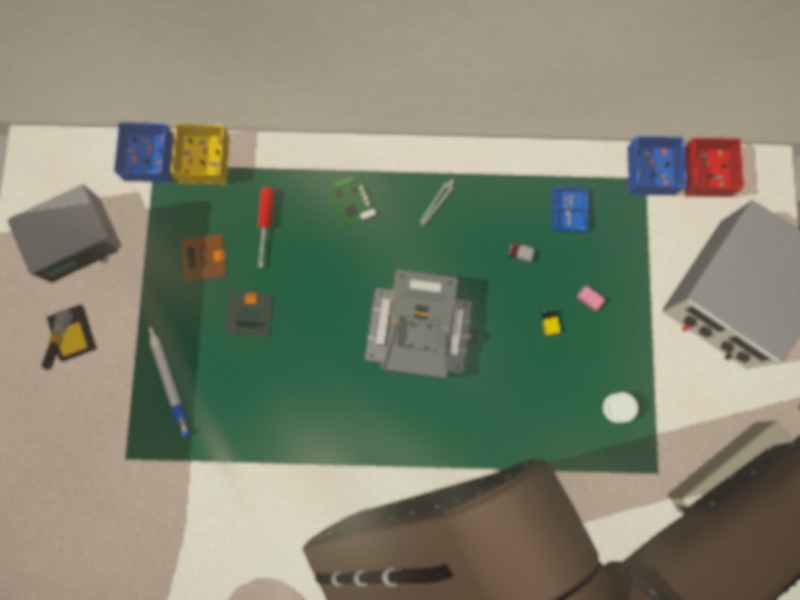

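```bash
python3 - <<'E'
from h import *
f=grab_frame('top');T=camT(f)
im=cv2.resize(f['img'][90:290,80:420],None,fx=2.35,fy=2.35,interpolation=cv2.INTER_CUBIC);cv2.imwrite('pics/topc.png',im)
E
```

```text
(no output)
```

View pics/topc.png

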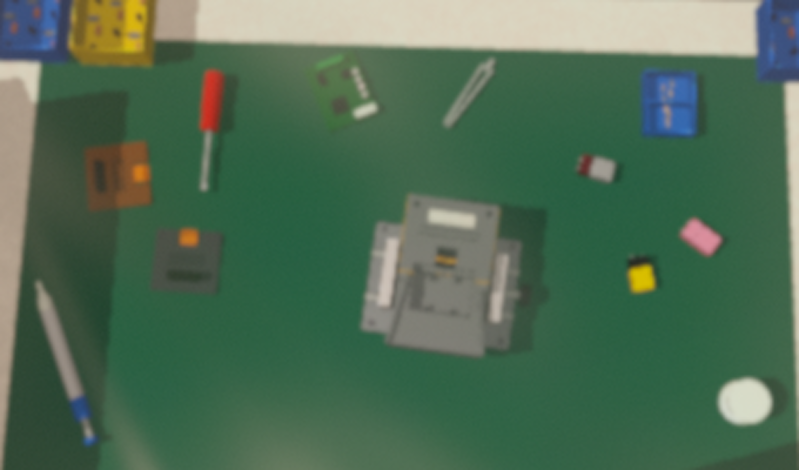

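The top view shows the yellow battery at crop (641,273), the cover at (187,262), and the tester around (445,275). All three point roughly along +x, which is up in the image.

```bash
python3 - <<'E'
from h import *
f=grab_frame('top');T=camT(f)
g=lambda u,v,z:print(np.round(ray(f,T,u/2.35+80,v/2.35+90,z),4))
g(641,273,.0175);g(637,258,.01);g(187,262,.003);g(188,274,.019)
print('tester');g(452,203,.074);g(437,350,.067);g(445,290,.055)
w=grab_frame('wrist');print(w['fx'],np.round(w['hand_eye'],3).tolist())
E
```

```text
[ 0.5437 -0.3197  0.0175]
[ 0.5656 -0.3161  0.01  ]
[0.5442 0.299  0.003 ]
[0.5251 0.2933 0.019 ]
tester
[ 0.6208 -0.0593  0.074 ]
[ 0.4273 -0.0441  0.067 ]
[ 0.5076 -0.0532  0.055 ]
315.99715084831655 [[0.001, 0.957, 0.291, -0.078], [-0.001, -0.291, 0.957, -0.157], [1.0, -0.001, 0.001, 0.0], [0.0, 0.0, 0.0, 1.0]]
```

Request:
drive_tool([
  [[0.3,0.3,0],0,0.4],
  [[0.6,0.6,0],-0.1,0.4],
  [[0.9,0.85,-0.1],-0.14,0.4],
  [[1,1,-0.2],-0.14,0.4],
  [[1,1,-0.2],-0.14,0.4],
  [[1,1,-0.2],-0.14,0.4],
  [[1,1,-0.2],-0.14,0.4],
  [[1,1,-0.2],-0.14,0.4],
  [[1,1,-0.2],-0.14,0.4],
])

```text
t: 2.15
eef_pos: [0.4502, -0.3561, 0.1662]
ee_rot: [-1.571, -0.0, 0.004]
force: [0.5, -1.0, 0.3]
width: 0.0353
```

Request:
drive_tool([
  [[0.16,0.06,0],0,0.4],
  [[0.32,0.12,-0.1],0,0.4],
  [[0.33,0.12,-0.2],0,0.4],
  [[0.33,0.12,-0.2],0,0.4],
  [[0.33,0.12,-0.2],0,0.4],
])

```text
t: 2.65
eef_pos: [0.5471, -0.3223, 0.106]
ee_rot: [-1.571, 0.002, 0.003]
force: [0.2, -0.1, -0.3]
width: 0.0348
```

```bash
cat > look.py <<'E'
from h import *
import sys
n=sys.argv[1];s=get_state();f=grab_frame('wrist');T=camT(f,s);np.savez('pics/%s.npz'%n,T=T,fx=f['fx'],fy=f['fy'],cx=f['cx'],cy=f['cy'])
print('tcp',np.round(s['eef_pos'],4),np.round(s['ee_rot'],4),'w',round(s['width'],4),'F',np.round(s['force'],1),'t',round(s['t'],2))
for t in sys.argv[2:]:
    for r in regions_of(f,t)[:3]:
        c,wh,a=cv2.minAreaRect(np.argwhere(r['pixels'])[:,::-1].astype(np.float32));print(t,round(r['confidence'],2),np.round(r['box']),np.round(c,1),np.round(wh,1),round(a,1))
im=cv2.resize(f['img'],(800,600),interpolation=cv2.INTER_CUBIC);cv2.imwrite('pics/%s.png'%n,im)
E
python3 look.py w1 battery_mid
```

```text
tcp [ 0.5471 -0.3223  0.106 ] [-1.5706  0.0022  0.0027] w 0.0348 F [ 0.2 -0.1 -0.3] t 2.65
battery_mid 0.84 [238. 166. 281. 231.] [259.8 196.5] [57.2 32.2] 80.5
battery_mid 0.68 [145. 225. 171. 237.] [158.  230.5] [11. 20.] 90.0
```

View pics/w1.png

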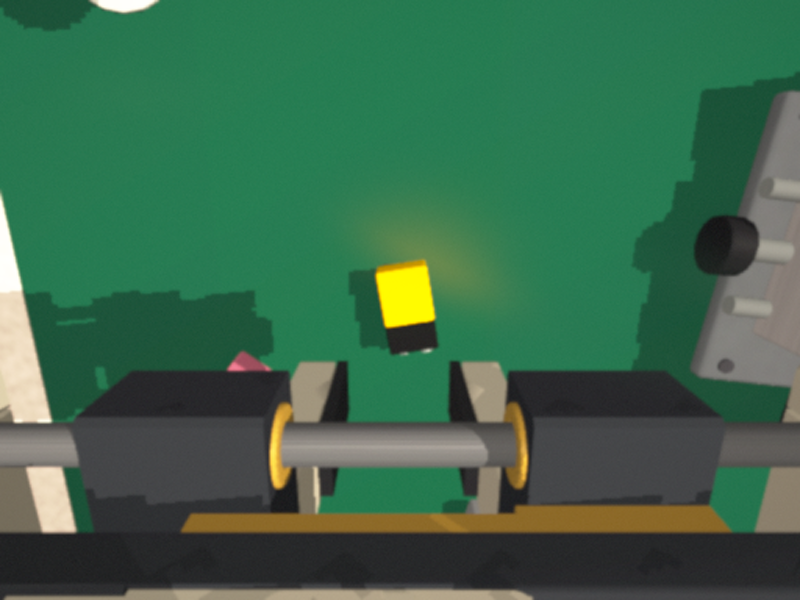

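Battery: yellow body at (405,295), black terminal end at the bottom (413,337), so its terminals point +x with a slight tilt. The top-face corners are about (377,270), (427,263), (437,347) and (390,352).

```bash
python3 - <<'E'
from h import *
f=np.load('pics/w1.npz');T=f['T'];k=.64
P=[ray(f,T,u*k,v*k,.0175)[:2] for u,v in((377,270),(427,263),(437,346),(391,351))]
P=np.array(P);print(np.round(P,4),P.mean(0));a=P[2]+P[3]-P[0]-P[1];print(np.arctan2(a[1],a[0]),np.hypot(*a)/2,np.hypot(*(P[1]-P[0])));b=P[1]-P[0];print(np.arctan2(-b[0],b[1]))
E
```

```text
[[ 0.5266 -0.3322]
 [ 0.5229 -0.3067]
 [ 0.5682 -0.3005]
 [ 0.5711 -0.3251]] [ 0.54718868 -0.31612589]
0.14672136659029777 0.04538289599879238 0.025726803540319608
0.1438970758323259
```

Request:
drive_tool([
  [[0,0.02,0],0.09,0.48],
  [[0,0.02,-0.12],0.09,0.48],
  [[0,0.02,-0.24],0.09,0.48],
  [[0,0.02,-0.3],0.09,0.48],
  [[0,0.02,-0.34],0.09,0.48],
  [[0,0.02,-0.34],0.09,0.48],
  [[0,0.02,-0.34],0.09,0.2],
  [[0,0.02,-0.34],0.09,0.2],
  [[0,0.02,-0.34],0.09,0.2],
  [[0,0.02,-0.34],0.09,0.2],
], newtons=20)

```text
t: 3.75
eef_pos: [0.5484, -0.3168, 0.0061]
ee_rot: [-1.572, -0.002, 0.144]
force: [-1.1, 0.2, 6.0]
width: 0.0262
```

Request:
drive_tool([
  [[0,0,0.15],0,0.2],
  [[0,0,0.35],0,0.2],
  [[0,0.15,0.5],-0.05,0.2],
  [[0,0.3,0.52],-0.1,0.2],
  [[-0.01,0.45,0.52],-0.143,0.2],
  [[-0.02,0.6,0.52],-0.143,0.2],
  [[-0.03,0.75,0.52],-0.143,0.2],
  [[-0.03,0.89,0.52],-0.143,0.2],
  [[-0.03,0.89,0.52],-0.143,0.2],
  [[-0.03,0.89,0.52],-0.143,0.2],
  [[-0.03,0.89,0.52],-0.143,0.2],
])

```text
t: 4.85
eef_pos: [0.5384, -0.0498, 0.1607]
ee_rot: [-1.571, -0.0, -0.081]
force: [-1.0, -0.0, -0.2]
width: 0.0265
```

```bash
python3 look.py w2 tester battery_mid holder
```

```text
tcp [ 0.5384 -0.0498  0.1607] [-1.5707e+00 -2.0000e-04 -8.1500e-02] w 0.0265 F [-1.  -0.  -0.2] t 4.85
tester 0.93 [169.  55. 349. 233.] [256.4 146.7] [179.1 183.6] 2.0
battery_mid 0.66 [227. 201. 280. 270.] [254.  236.5] [65. 52.] 90.0
holder 0.98 [126.  55. 366. 235.] [245.2 146.7] [235.3 183.6] 2.3
```

View pics/w2.png

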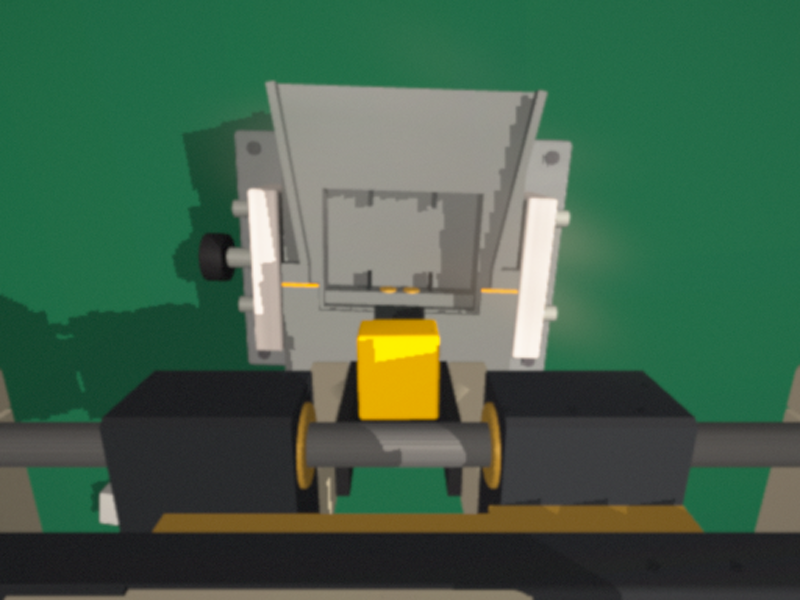

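The bay is well in view: near rim corners (324,190) and (483,193), far rim corners (322,307) and (478,313). The rib inner faces are around columns 372 and 433, and the orange lip lines end at (319,286) and (482,290). The battery is held square.

```bash
python3 - <<'E'
from h import *
from scipy.optimize import least_squares
f=np.load('pics/w2.npz');T=f['T'];k=.64
obs=[((-61,-40,45),(324,190)),((-61,40,45),(483,193)),((-7,-40,45),(322,307)),((-7,40,45),(478,313)),((-14,-41.5,49.8),(319,286)),((-14,41.5,49.8),(482,290))]
M=lambda x,p:np.array([x[0]+np.cos(x[2])*p[0]/1e3-np.sin(x[2])*p[1]/1e3,x[1]+np.sin(x[2])*p[0]/1e3+np.cos(x[2])*p[1]/1e3,x[3]+p[2]/1e3])
r=lambda x:np.concatenate([np.array(proj(f,T,M(x,p)))-np.array(q)*k for p,q in obs]+[[(x[3]-.022)*1000]])
s=least_squares(r,[.533,-.05,-.08,.022]);print(np.round(s.x,4),np.round(s.fun,1))
x=s.x;print('bay',M(x,(-34,0,25.5)),'wing roof')
for p in((-52,-15.75,34.5),(-52,15.75,34.5),(-61,0,25.5),(-108,-60,45),(-108,60,45)):print(p,np.round(np.array(proj(f,T,M(x,p)))/k))
st=get_state()['eef_pos'];c,s_=np.cos(-.0815),np.sin(-.0815)
for dx in(-.0243,):
  for z in(.1607-.005,.1607+.0125):
    print(np.round(np.array(proj(f,T,st+np.array([c*dx,s_*dx,z-.1607])))/k))
E
```

```text
[ 0.5426 -0.0482 -0.1099  0.0243] [-1.   2.8  0.7  3.8  1.4 -5.  -1.2 -6.3  0.5  1.7 -0.4  1.9  2.3]
bay [ 0.50884238 -0.04444503  0.049816  ] wing roof
(-52, -15.75, 34.5) [372. 212.]
(-52, 15.75, 34.5) [433. 213.]
(-61, 0, 25.5) [403. 194.]
(-108, -60, 45) [278.  90.]
(-108, 60, 45) [535.  98.]
[394. 314.]
[393. 331.]
```

```bash
python3 - <<'E'
from h import *
from scipy.optimize import least_squares
f=np.load('pics/w2.npz');T=f['T'];k=.64
obs=[((-61,-40,45),(324,190)),((-61,40,45),(483,193)),((-14,-41.5,49.8),(319,286)),((-14,41.5,49.8),(482,290)),((-108,-60,45),(268,83)),((-108,60,45),(545,93)),((-43,-15.75,34.5),(372,206)),((-43,15.75,34.5),(434,207))]
M=lambda x,p:np.array([x[0]+np.cos(x[2])*p[0]/1e3-np.sin(x[2])*p[1]/1e3,x[1]+np.sin(x[2])*p[0]/1e3+np.cos(x[2])*p[1]/1e3,x[3]+p[2]/1e3])
for n in(4,):
  r=lambda x:np.concatenate([np.array(proj(f,T,M(x,p)))-np.array(q)*k for p,q in obs[:n]]+[[(x[3]-.022)*1000]])
  s=least_squares(r,[.533,-.05,-.08,.022]);x=s.x;print(np.round(x,4),np.round(s.fun,1),np.round(M(x,(-34,0,25.5)),4))
  for p in((-7,0,45),(-7,0,25.5),(-7,0,52),(-16,0,25.5),(-52,-15.75,34.5),(-61,0,25.5),(-108,-60,45),(-108,-60,52),(-108,60,52),(90,0,52)):print(p,np.round(np.array(proj(f,T,M(x,p)))/k))
im=f;i=cv2.imread('pics/w2.png')[170:330,290:510];cv2.imwrite('pics/w2c.png',cv2.resize(i,None,fx=3.5,fy=3.5,interpolation=cv2.INTER_CUBIC))
E
```

```text
[ 0.5409 -0.0478 -0.1061  0.0224] [-0.8  0.5  0.4  1.1  0.9 -0.8 -0.5 -1.   0.4] [ 0.5071 -0.0442  0.0479]
(-7, 0, 45) [401. 297.]
(-7, 0, 25.5) [400. 287.]
(-7, 0, 52) [401. 301.]
(-16, 0, 25.5) [401. 272.]
(-52, -15.75, 34.5) [372. 208.]
(-61, 0, 25.5) [403. 190.]
(-108, -60, 45) [278.  87.]
(-108, -60, 52) [274.  85.]
(-108, 60, 52) [537.  92.]
(90, 0, 52) [396. 463.]
```

View pics/w2c.png

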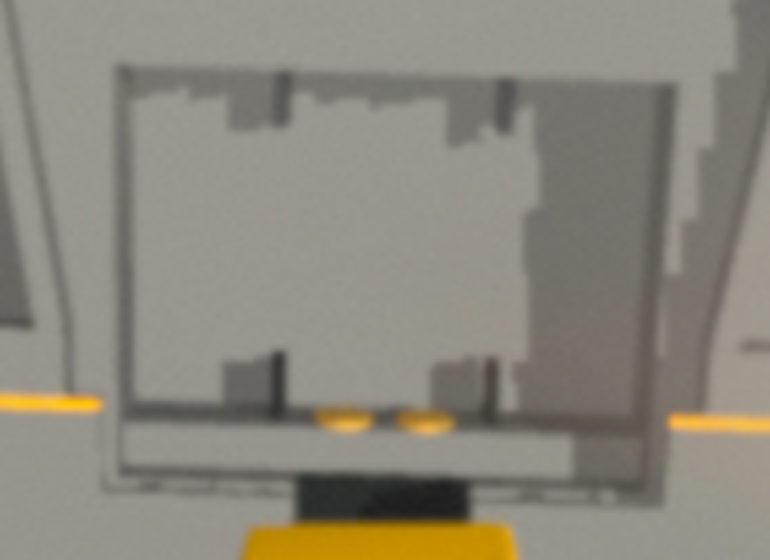

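The far rim is ambiguous, but the near rim, orange lines and ribs agree to within about 1 px. That puts the bay near (0.507, -0.045), yaw -0.105.

Request:
drive_tool([
  [[-0.06,0.01,0],-0.015,0.2],
  [[-0.107,0.016,0],-0.015,0.2],
  [[-0.107,0.016,-0.12],-0.015,0.2],
  [[-0.107,0.016,-0.24],-0.015,0.2],
  [[-0.107,0.016,-0.24],-0.015,0.2],
  [[-0.107,0.016,-0.24],-0.015,0.2],
])

```text
t: 5.65
eef_pos: [0.5062, -0.0451, 0.089]
ee_rot: [-1.572, 0.001, -0.105]
force: [1.4, 0.6, 0.6]
width: 0.0266
```

```bash
python3 look.py w3 
```

```text
tcp [ 0.5062 -0.0451  0.089 ] [-1.5718e+00  1.0000e-03 -1.0460e-01] w 0.0266 F [1.4 0.6 0.6] t 5.65
```

View pics/w3.png

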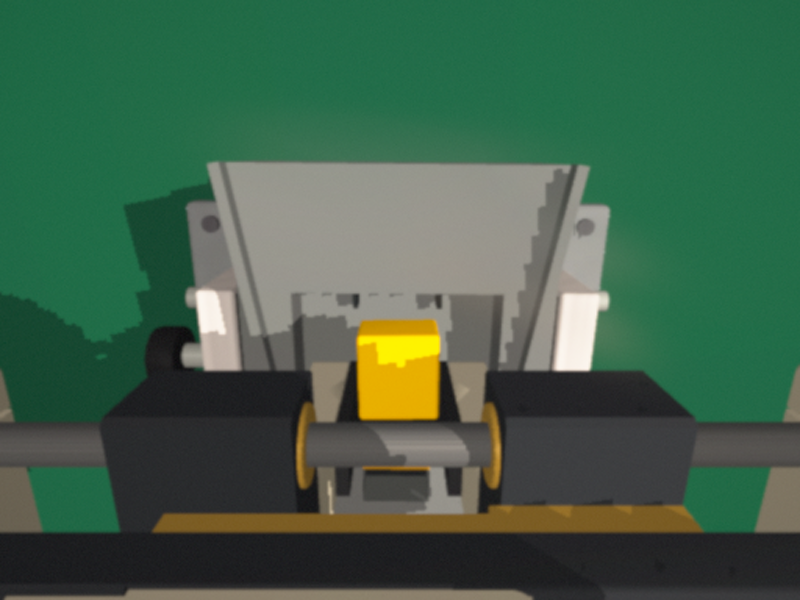

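Laterally the battery (columns 358–440) is centred on the ribs (357, 440). The near rim is at row 293, so I'll check x with it.

```bash
python3 - <<'E'
from h import *
f=np.load('pics/w3.npz');T=f['T'];k=.64
p=ray(f,T,399*k,293*k,.067);q=np.array([.5062,-.0451,.067]);d=np.array([np.cos(-.105),np.sin(-.105),0])
print(p,'bay-centre ahead of tcp:',(p-q)@d+.027)
for z in(.084,.1015):
  for v in(320,333):print(z,v,((ray(f,T,399*k,v*k,z)-q)@d)+.0243)
E
```

```text
[ 0.47941239 -0.04100936  0.067     ] bay-centre ahead of tcp: -6.881041438410243e-05
0.084 320 0.0021875532066149873
0.084 333 0.007001259903151754
0.1015 320 -0.003801572616623703
0.1015 333 0.0004939095514539214
```

Request:
drive_tool([
  [[-0.003,0,-0.04],0,0.2],
  [[-0.003,0,-0.07],0,0.2],
  [[-0.003,0,-0.09],0,0.2],
  [[-0.003,0,-0.1],0,0.2],
  [[-0.003,0,-0.105],0,0.2],
  [[-0.003,0,-0.11],0,0.2],
  [[-0.003,0,-0.11],0,0.2],
])

```text
t: 6.4
eef_pos: [0.5055, -0.0446, 0.0555]
ee_rot: [-1.571, -0.0, -0.105]
force: [0.7, 0.3, -0.1]
width: 0.0261
```

Request:
drive_tool([
  [[0,0,-0.005],0,0.2],
  [[0,0,-0.008],0,0.2],
  [[0,0,-0.01],0,0.2],
  [[0,0,-0.01],0,0.2],
])

```text
t: 6.8
eef_pos: [0.5066, -0.0447, 0.0541]
ee_rot: [-1.571, -0.002, -0.104]
force: [-2.7, 0.0, 12.2]
width: 0.0262
```

Request:
drive_tool([
  [[0,0,0.007],0,0.2],
  [[0,0,0.007],0,0.37],
  [[0,0,0.007],0,0.37],
  [[0,0,0.007],0,0.37],
  [[0,0,0.1],0,0.37],
  [[0,0,0.25],0,0.37],
  [[0.1,0,0.35],0,0.37],
  [[0.13,0,0.36],0,0.37],
  [[0.13,0,0.36],0,0.37],
  [[0.13,0,0.36],0,0.37],
])

```text
t: 7.8
eef_pos: [0.5433, -0.0448, 0.1592]
ee_rot: [-1.571, 0.002, -0.106]
force: [-1.2, -0.3, -0.1]
width: 0.0323
```

```bash
python3 look.py w4 battery_mid tester
```

```text
tcp [ 0.5433 -0.0448  0.1592] [-1.5711  0.0024 -0.1055] w 0.0323 F [-1.2 -0.3 -0.1] t 7.8
battery_mid 0.71 [232. 119. 268. 182.] [249.5 150.5] [59. 35.] 90.0
battery_mid 0.64 [156.  49. 340. 273.] [247.9 159.2] [181.  221.3] 0.3
tester 0.72 [161.  50. 339. 270.] [247.4 158.8] [180.  220.6] 0.3
```

View pics/w4.png

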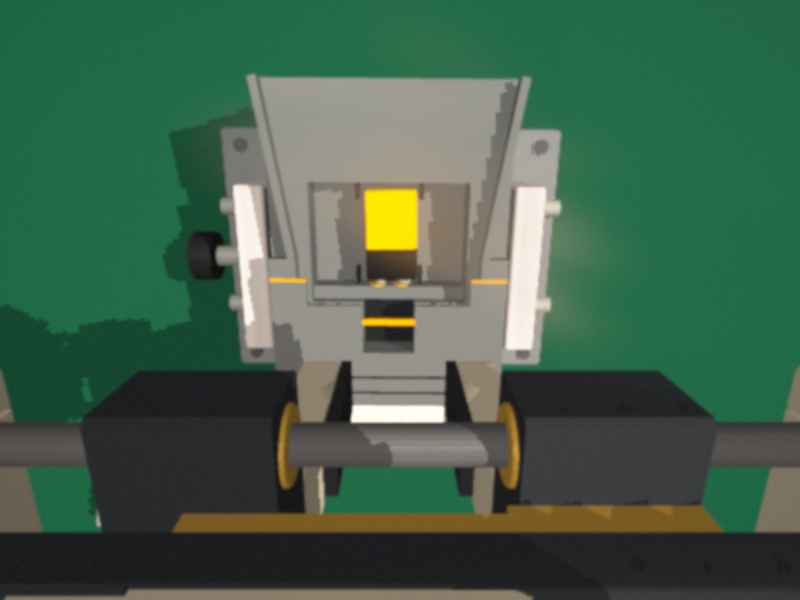

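The battery is seated between the ribs (yellow at 365–418 × 190–280), its studs on the contacts. Now the cover.

Request:
drive_tool([
  [[0.02,0.16,0],0.03,0.65],
  [[0.04,0.33,0],0.067,0.65],
  [[0.04,0.5,0],0.067,0.65],
  [[0.04,0.66,0],0.067,0.65],
  [[0.04,0.83,0],0.067,0.65],
  [[0.04,1,0],0.067,0.65],
  [[0.04,1,0],0.067,0.65],
  [[0.04,1,0],0.067,0.65],
])

```text
t: 8.75
eef_pos: [0.5555, 0.2564, 0.1594]
ee_rot: [-1.572, 0.002, 0.003]
force: [-0.9, -0.8, -0.2]
width: 0.0567
```

Request:
drive_tool([
  [[0,0.12,0],0,0.65],
  [[0,0.12,0],0,0.65],
  [[0,0.12,0],0,0.65],
])

```text
t: 9.05
eef_pos: [0.5561, 0.2904, 0.1601]
ee_rot: [-1.572, 0.001, 0.0]
force: [0.3, 0.1, 0.4]
width: 0.0572
```

```bash
python3 look.py w5 cover_grip
```

```text
tcp [0.5561 0.2904 0.1601] [-1.5715e+00  9.0000e-04  2.0000e-04] w 0.0572 F [0.3 0.1 0.4] t 9.05
cover_grip 0.68 [221. 127. 314. 216.] [267.  170.3] [91.4 83.3] 2.3
cover_grip 0.61 [345. 232. 397. 258.] [370.3 243.8] [19.4 51.4] 83.5
```

View pics/w5.png

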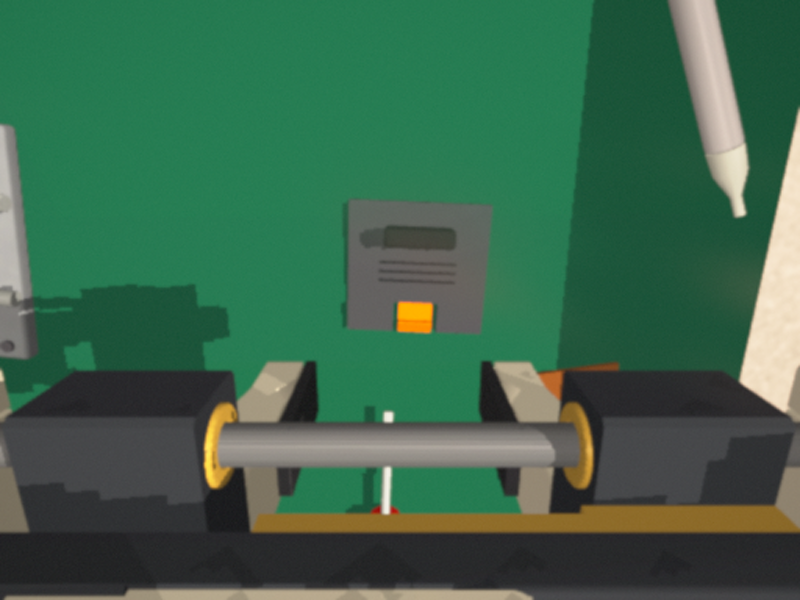

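Cover: plate corners at (348,201), (492,206), (481,333) and (347,328). The bar centre is around (420,237), and the orange tab at (415,317) faces +x.

```bash
python3 - <<'E'
from h import *
from scipy.optimize import least_squares
f=np.load('pics/w5.npz');T=f['T'];k=.64
M=lambda x,p:np.array([x[0]+np.cos(x[2])*p[0]/1e3-np.sin(x[2])*p[1]/1e3,x[1]+np.sin(x[2])*p[0]/1e3+np.cos(x[2])*p[1]/1e3,x[3]+p[2]/1e3])
obs=[((-21,-45,-8),(348,201)),((-21,45,-8),(492,206)),((65,45,-8),(481,333)),((65,-45,-8),(347,328))]
r=lambda x:np.concatenate([np.array(proj(f,T,M(x,p)))-np.array(q)*k for p,q in obs]+[[(x[3]-.012)*1000]])
s=least_squares(r,[.525,.293,0,.012]);x=s.x;print(np.round(x,4),np.round(s.fun,1))
for p in((-6,-22,8),(-6,22,8),(6,22,8),(6,-22,8)):print(np.round(np.array(proj(f,T,M(x,p)))/k))
E
```

```text
[ 0.5292  0.3045 -0.0362  0.0118] [ 0.2 -0.7 -0.1 -0.6 -0.4  0.5  0.3  0.9 -0.2]
[384. 229.]
[457. 232.]
[455. 251.]
[383. 249.]
```

Request:
drive_tool([
  [[-0.09,0.047,0],-0.023,0.68],
  [[-0.09,0.047,-0.15],-0.023,0.68],
  [[-0.09,0.047,-0.3],-0.023,0.68],
  [[-0.09,0.047,-0.4],-0.023,0.68],
  [[-0.09,0.047,-0.45],-0.023,0.68],
  [[-0.09,0.047,-0.48],-0.023,0.68],
  [[-0.09,0.047,-0.497],-0.023,0.68],
  [[-0.09,0.047,-0.497],-0.023,0.68],
  [[-0.09,0.047,-0.497],-0.023,0.4],
  [[-0.09,0.047,-0.497],-0.023,0.4],
  [[-0.09,0.047,-0.497],-0.023,0.4],
  [[-0.09,0.047,-0.497],-0.023,0.4],
], newtons=40)

```text
t: 10.35
eef_pos: [0.5299, 0.3058, 0.0124]
ee_rot: [-1.57, -0.001, -0.035]
force: [-0.9, -0.2, 4.7]
width: 0.0431
```

Request:
drive_tool([
  [[0,0,0.1],0,0.4],
  [[0,0,0.25],0,0.4],
  [[0,0,0.4],0,0.4],
  [[0,-0.1,0.48],-0.02,0.4],
  [[0,-0.25,0.48],-0.045,0.4],
  [[0,-0.4,0.48],-0.045,0.4],
  [[0,-0.5,0.48],-0.045,0.4],
  [[0,-0.5,0.48],-0.045,0.4],
  [[0,-0.5,0.48],-0.045,0.4],
])

```text
t: 11.25
eef_pos: [0.5295, 0.1548, 0.1557]
ee_rot: [-1.57, -0.0, -0.108]
force: [-0.4, 0.6, -0.7]
width: 0.043
```

```bash
python3 - <<'E'
from h import *
from scipy.optimize import least_squares
f=np.load('pics/w4.npz');T=f['T'];k=.64
obs=[((-61,-40,45),(309,183)),((-61,40,45),(469,184)),((-14,-41.5,49.8),(307,281)),((-14,41.5,49.8),(471,282)),((-108,-60,52),(250,76)),((-108,60,52),(530,78)),((8,0,49),(389,322))]
M=lambda x,p:np.array([x[0]+np.cos(x[2])*p[0]/1e3-np.sin(x[2])*p[1]/1e3,x[1]+np.sin(x[2])*p[0]/1e3+np.cos(x[2])*p[1]/1e3,x[3]+p[2]/1e3])
for n in(4,7):
  r=lambda x:np.concatenate([np.array(proj(f,T,M(x,p)))-np.array(q)*k for p,q in obs[:n]]+[[(x[3]-.022)*1000]])
  s=least_squares(r,[.533,-.05,-.08,.022]);x=s.x;print(np.round(x,4),np.round(s.fun,1))
  for p in((-100,0,56),(-95,0,56),(-45,0,56)):print(p,np.round(M(x,p),4))
E
```

```text
[ 0.5411 -0.0483 -0.1117  0.0223] [-0.7  0.9  0.8  0.9  0.4 -0.9 -0.5 -1.   0.3]
(-100, 0, 56) [ 0.4417 -0.0372  0.0783]
(-95, 0, 56) [ 0.4467 -0.0377  0.0783]
(-45, 0, 56) [ 0.4964 -0.0433  0.0783]
[ 0.5407 -0.0482 -0.1141  0.0248] [-1.   0.4  1.6  0.7 -0.  -0.8  0.1 -0.7  3.3  0.  -3.9  0.3  0.  -0.6
  2.8]
(-100, 0, 56) [ 0.4413 -0.0368  0.0808]
(-95, 0, 56) [ 0.4463 -0.0374  0.0808]
(-45, 0, 56) [ 0.496  -0.043   0.0808]
```

Request:
drive_tool([
  [[-0.08,-0.12,0],0,0.4],
  [[-0.16,-0.25,0],0,0.4],
  [[-0.22,-0.38,0],0,0.4],
  [[-0.288,-0.5,0],0,0.4],
  [[-0.288,-0.6,0],0,0.4],
  [[-0.288,-0.64,-0.08],0,0.4],
  [[-0.288,-0.64,-0.169],0,0.4],
  [[-0.288,-0.64,-0.169],0,0.4],
  [[-0.288,-0.64,-0.169],0,0.4],
])

```text
t: 12.15
eef_pos: [0.4434, -0.0361, 0.105]
ee_rot: [-1.572, 0.001, -0.105]
force: [0.7, 0.2, -0.4]
width: 0.0432
```

```bash
python3 look.py w6; python3 - <<'E'
from h import *
i=cv2.imread('pics/w6.png')
f=grab_frame('scene');c=f['img'][130:240,190:320];b=cv2.resize(c,None,fx=4.5,fy=4.5,interpolation=cv2.INTER_CUBIC)
cv2.imwrite('pics/w6b.png',np.hstack([cv2.resize(i[150:480],(400,165)).copy() if 0 else cv2.resize(i,(213,160)),]) if 0 else b)
E
```

```text
tcp [ 0.4434 -0.0361  0.105 ] [-1.5716e+00  8.0000e-04 -1.0530e-01] w 0.0432 F [ 0.7  0.2 -0.4] t 12.15
```

View pics/w6.png

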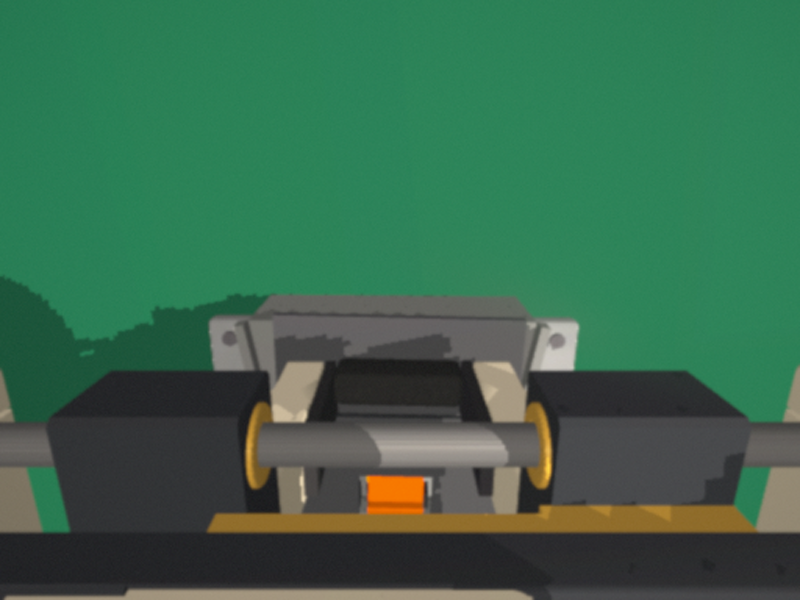

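The cover hangs level and square over the sill (rear edge at row 316, columns 275–527). Lowering now.

Request:
drive_tool([
  [[0,-0.004,-0.03],-0.003,0.4],
  [[0,-0.004,-0.06],-0.003,0.4],
  [[0,-0.004,-0.07],-0.003,0.4],
  [[0,-0.004,-0.078],-0.003,0.4],
  [[0,-0.004,-0.083],-0.003,0.4],
  [[0,-0.004,-0.083],-0.003,0.4],
])

```text
t: 12.85
eef_pos: [0.4431, -0.0378, 0.0797]
ee_rot: [-1.571, 0.0, -0.111]
force: [0.9, 0.5, -1.2]
width: 0.0429
```

Request:
drive_tool([
  [[0,0,-0.004],0,0.4],
  [[0,0,-0.006],0,0.4],
  [[0,0,-0.006],0,0.4],
])

```text
t: 13.15
eef_pos: [0.444, -0.0378, 0.0793]
ee_rot: [-1.571, -0.002, -0.111]
force: [-2.2, -0.4, 10.4]
width: 0.0434
```

Request:
drive_tool([
  [[0.01,-0.001,0.002],0,0.4],
  [[0.025,-0.003,0.002],0,0.4],
  [[0.04,-0.004,0.002],0,0.4],
  [[0.055,-0.006,0.002],0,0.4],
  [[0.066,-0.007,0.002],0,0.4],
  [[0.066,-0.007,0.002],0,0.4],
])

```text
t: 13.75
eef_pos: [0.4641, -0.0398, 0.0793]
ee_rot: [-1.571, -0.001, -0.111]
force: [-0.7, 0.1, 7.1]
width: 0.0429
```

Request:
drive_tool([
  [[0.01,-0.001,0.001],0,0.4],
  [[0.02,-0.002,0.001],0,0.4],
  [[0.03,-0.0033,0.001],0,0.4],
  [[0.04,-0.0044,0.001],0,0.4],
  [[0.05,-0.0055,0.001],0,0.4],
  [[0.05,-0.0055,0.001],0,0.4],
])

```text
t: 14.35
eef_pos: [0.4788, -0.0415, 0.0793]
ee_rot: [-1.571, -0.001, -0.111]
force: [-1.1, -0.1, 6.6]
width: 0.0433
```

Request:
drive_tool([
  [[0.01,-0.001,0],0,0.4],
  [[0.018,-0.002,0],0,0.4],
  [[0.026,-0.0029,0],0,0.4],
  [[0.033,-0.0036,0],0,0.4],
  [[0.033,-0.0036,0],0,0.4],
], newtons=60)

```text
t: 14.85
eef_pos: [0.488, -0.0426, 0.0793]
ee_rot: [-1.571, 0.0, -0.111]
force: [-4.4, 1.4, 9.1]
width: 0.0427
```

Request:
drive_tool([
  [[0.004,-0.0004,0],0,0.4],
  [[0.008,-0.0009,0],0,0.4],
  [[0.012,-0.0013,0],0,0.4],
  [[0.016,-0.0018,0],0,0.4],
  [[0.016,-0.0018,0],0,0.4],
])

```text
t: 15.35
eef_pos: [0.4913, -0.0434, 0.0793]
ee_rot: [-1.572, 0.003, -0.111]
force: [-9.2, 1.8, 14.3]
width: 0.043
```

Request:
drive_tool([
  [[0.003,-0.0003,0.001],0,0.4],
  [[0.006,-0.0007,0.002],0,0.4],
  [[0.009,-0.001,0.002],0,0.4],
  [[0.009,-0.001,0.002],0,0.4],
])

```text
t: 15.75
eef_pos: [0.4927, -0.0438, 0.0793]
ee_rot: [-1.572, 0.005, -0.112]
force: [-11.1, 3.4, 14.1]
width: 0.0426
```

Request:
drive_tool([
  [[0.003,-0.0002,0],0,0.4],
  [[0.006,-0.0004,0],0,0.4],
  [[0.009,-0.0007,0],0,0.4],
  [[0.009,-0.0007,0],0,0.4],
])

```text
t: 16.15
eef_pos: [0.4944, -0.0441, 0.0793]
ee_rot: [-1.572, 0.006, -0.112]
force: [-13.5, 4.2, 16.4]
width: 0.0428
```

Request:
drive_tool([
  [[0.003,-0.0002,0],0,0.4],
  [[0.006,-0.0004,0],0,0.4],
  [[0.006,-0.0004,0],0,0.4],
])

```text
t: 16.45
eef_pos: [0.4956, -0.0444, 0.0792]
ee_rot: [-1.573, 0.008, -0.112]
force: [-16.0, 3.7, 18.5]
width: 0.0429
```

Request:
drive_tool([
  [[-0.001,0.0002,0.003],0,0.4],
  [[-0.002,0.0004,0.005],0,0.4],
  [[-0.002,0.0004,0.005],0,0.4],
])

```text
t: 16.75
eef_pos: [0.4973, -0.0441, 0.0802]
ee_rot: [-1.572, 0.004, -0.112]
force: [-5.6, -1.0, 0.3]
width: 0.0426
```

```bash
python3 look.py w7; python3 - <<'E'
from h import *
f=grab_frame('wrist');i=f['img'];print(get_state()['force'],get_state()['moment'])
cv2.imwrite('pics/w7c.png',cv2.resize(i[150:340,130:370],None,fx=3.1,fy=3.1,interpolation=cv2.INTER_CUBIC))
E
```

```text
tcp [ 0.4973 -0.0441  0.0802] [-1.5719  0.0037 -0.1117] w 0.0426 F [-5.6 -1.   0.3] t 16.75
[-5.36247546 -0.049343   -0.61709729] [-0.19825481  2.01506006  0.11138895]
```

View pics/w7c.png

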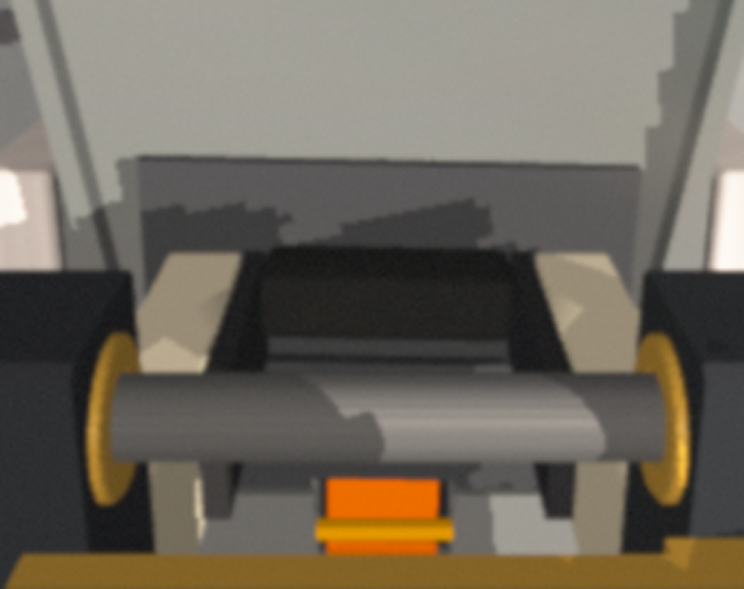

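The ledge crosses the orange tab, and taking the downward press off removed most of the friction. I'll keep pushing with no down-force.

Request:
drive_tool([
  [[0.003,-0.0003,0],0,0.4],
  [[0.006,-0.0006,0],0,0.4],
  [[0.006,-0.0006,0],0,0.4],
])

```text
t: 17.15
eef_pos: [0.4982, -0.0445, 0.0798]
ee_rot: [-1.572, 0.006, -0.112]
force: [-7.8, 0.2, 0.3]
width: 0.043
```

Request:
drive_tool([
  [[0.003,-0.0003,0],0,0.4],
  [[0.006,-0.0006,0],0,0.4],
  [[0.009,-0.001,0],0,0.4],
  [[0.009,-0.001,0],0,0.4],
])

```text
t: 17.55
eef_pos: [0.4996, -0.0448, 0.0794]
ee_rot: [-1.573, 0.008, -0.112]
force: [-11.0, 1.1, 3.5]
width: 0.0429
```

Request:
drive_tool([
  [[0.003,-0.0003,0.001],0,0.4],
  [[0.006,-0.0006,0.002],0,0.4],
  [[0.009,-0.001,0.002],0,0.4],
  [[0.009,-0.001,0.002],0,0.4],
])

```text
t: 17.95
eef_pos: [0.5008, -0.0452, 0.0795]
ee_rot: [-1.573, 0.011, -0.112]
force: [-15.0, 2.9, 4.5]
width: 0.0428
```

Request:
drive_tool([
  [[-0.01,0.001,0],0,0.4],
  [[-0.02,0.002,0],0,0.4],
  [[-0.03,0.003,0],0,0.4],
  [[-0.03,0.003,0],0,0.4],
])

```text
t: 18.35
eef_pos: [0.4967, -0.0437, 0.0813]
ee_rot: [-1.571, 0.001, -0.111]
force: [-3.0, 0.3, -1.5]
width: 0.0426
```

Request:
drive_tool([
  [[-0.006,0.0006,0],0,0.4],
  [[-0.012,0.0012,0],0,0.4],
  [[-0.012,0.0012,0],0,0.4],
])

```text
t: 18.65
eef_pos: [0.4946, -0.0429, 0.0819]
ee_rot: [-1.57, -0.002, -0.111]
force: [1.2, -0.3, -1.8]
width: 0.043
```

Request:
drive_tool([
  [[-0.006,0.0006,-0.002],0,0.4],
  [[-0.012,0.0012,-0.004],0,0.4],
  [[-0.012,0.0012,-0.004],0,0.4],
])

```text
t: 18.95
eef_pos: [0.4923, -0.0426, 0.0812]
ee_rot: [-1.57, -0.004, -0.111]
force: [6.4, -3.1, -3.4]
width: 0.0428
```

Request:
drive_tool([
  [[0.008,-0.0008,-0.003],0,0.4],
  [[0.016,-0.0016,-0.004],0,0.4],
  [[0.022,-0.0024,-0.005],0,0.4],
  [[0.026,-0.0028,-0.005],0,0.4],
  [[0.026,-0.0028,-0.005],0,0.4],
])

```text
t: 19.45
eef_pos: [0.4972, -0.0437, 0.0793]
ee_rot: [-1.571, 0.002, -0.111]
force: [-5.5, 2.8, 8.8]
width: 0.0428
```

Request:
drive_tool([
  [[-0.002,0.0002,0.003],0,0.4],
  [[-0.002,0.0002,0.003],0,0.56],
  [[-0.002,0.0002,0.003],0,0.56],
  [[-0.002,0.0002,0.003],0,0.56],
  [[-0.002,0.0002,0.08],0,0.56],
  [[-0.002,0.0002,0.2],0,0.56],
  [[0.1,0,0.28],0,0.56],
  [[0.2,0,0.28],0,0.56],
  [[0.2,0,0.28],0,0.56],
  [[0.2,0,0.28],0,0.56],
])

```text
t: 20.45
eef_pos: [0.558, -0.0437, 0.1623]
ee_rot: [-1.571, 0.001, -0.112]
force: [-1.3, -0.6, -0.9]
width: 0.0487
```

```bash
python3 look.py w8; python3 - <<'E'
import cv2
i=cv2.imread('pics/w8.png')[60:460,180:610];cv2.imwrite('pics/w8c.png',cv2.resize(i,None,fx=1.5,fy=1.5,interpolation=cv2.INTER_CUBIC))
E
```

```text
tcp [ 0.558  -0.0437  0.1623] [-1.5709e+00  1.0000e-03 -1.1190e-01] w 0.0487 F [-1.3 -0.6 -0.9] t 20.45
```

View pics/w8c.png

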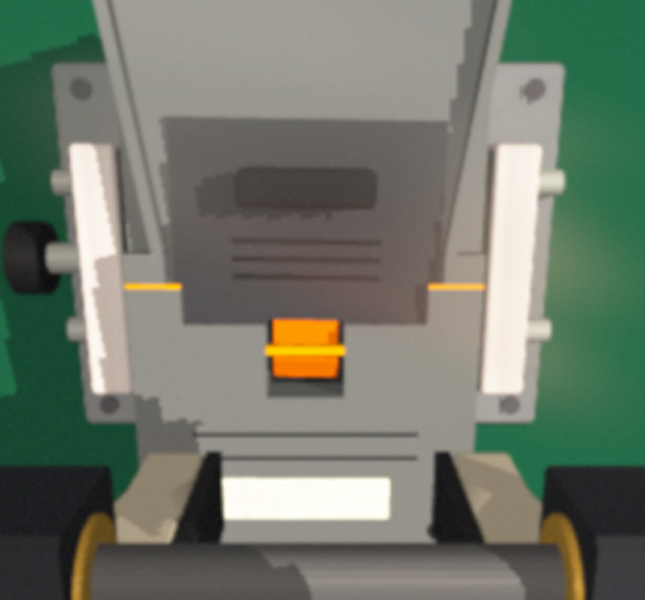

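The cover is in the rails, and the orange tab shows beyond the yellow ledge (crop rows 355–378; rear edge at row 119, orange lines at 287). I'll check its position numerically.

```bash
python3 - <<'E'
from h import *
f=np.load('pics/w8.npz');T=f['T'];k=.64
d=np.array([np.cos(-.111),np.sin(-.111),0])
def g(u,v,z):return (ray(f,T,(180+u/1.5)*k,(60+v/1.5)*k,.0222+z/1e3)@d)*1e3
L=g(305,287,49.8)+14
for n,a in dict(rear=(305,119,48),front_roof=(305,323,52),ledge=(305,351,50.5),tip=(305,378,49),bartop_front=(305,208,64),win=(305,395,45)).items():print(n,round(g(*a)-L,1))
print('rear yaw', (447-165)and (123-118)/(447-165))
E
```

```text
rear -68.2
front_roof -2.0
ledge 8.4
tip 18.7
bartop_front -41.6
win 26.4
rear yaw 0.01773049645390071
```

Rear edge and bar readings put the cover near home, but it could be anywhere in the 2 mm of play. I'll nudge the bar gently from behind with closed fingers, which also checks the stop.

Request:
drive_tool([
  [[-0.16,0.006,0],0,0],
  [[-0.315,0.013,0],0,0],
  [[-0.315,0.013,0],0,0],
  [[-0.315,0.013,-0.12],0,0],
  [[-0.315,0.013,-0.24],0,0],
  [[-0.315,0.013,-0.27],0,0],
  [[-0.315,0.013,-0.27],0,0],
  [[-0.315,0.013,-0.27],0,0],
])

```text
t: 21.3
eef_pos: [0.4641, -0.0396, 0.083]
ee_rot: [-1.571, -0.001, -0.111]
force: [0.5, -0.7, 0.9]
width: 0.0008
```

Request:
drive_tool([
  [[0.015,-0.0017,0],0,0],
  [[0.03,-0.0033,0],0,0],
  [[0.04,-0.0044,0],0,0],
  [[0.048,-0.0053,0],0,0],
  [[0.048,-0.0053,0],0,0],
])

```text
t: 21.8
eef_pos: [0.4778, -0.0414, 0.082]
ee_rot: [-1.571, 0.001, -0.112]
force: [-1.0, 0.8, 1.4]
width: 0.0005
```

Request:
drive_tool([
  [[0.008,-0.0009,0],0,0],
  [[0.016,-0.0018,0],0,0],
  [[0.022,-0.0024,0],0,0],
  [[0.022,-0.0024,0],0,0],
])

```text
t: 22.2
eef_pos: [0.4815, -0.0423, 0.0814]
ee_rot: [-1.572, 0.005, -0.112]
force: [-11.7, 5.4, 9.1]
width: 0.0002
```

Request:
drive_tool([
  [[-0.02,0.002,0.003],0,0],
  [[-0.05,0.005,0.01],0,0],
  [[-0.05,0.005,0.1],0,0],
  [[0.1,-0.01,0.2],0,0],
  [[0.25,-0.03,0.2],0,0],
  [[0.43,-0.045,0.2],0,0],
  [[0.43,-0.045,0.1],0,0],
  [[0.43,-0.045,0.09],0,0],
  [[0.43,-0.045,0.09],0,0],
  [[0.43,-0.045,0.09],0,0],
])

```text
t: 23.2
eef_pos: [0.6132, -0.0555, 0.1101]
ee_rot: [-1.571, -0.001, -0.111]
force: [1.5, -0.3, 0.4]
width: 0.0007
```

```bash
python3 look.py w9 cover_grip; python3 - <<'E'
import cv2
i=cv2.imread('pics/w9.png')[0:440,120:680];cv2.imwrite('pics/w9c.png',cv2.resize(i,None,fx=1.36,fy=1.36,interpolation=cv2.INTER_CUBIC))
E
```

```text
tcp [ 0.6132 -0.0555  0.1101] [-1.5709e+00 -1.0000e-03 -1.1060e-01] w 0.0007 F [ 1.5 -0.3  0.4] t 23.2
cover_grip 0.72 [171.   1. 335. 138.] [252.5  69. ] [138. 163.] 90.0
```

View pics/w9c.png

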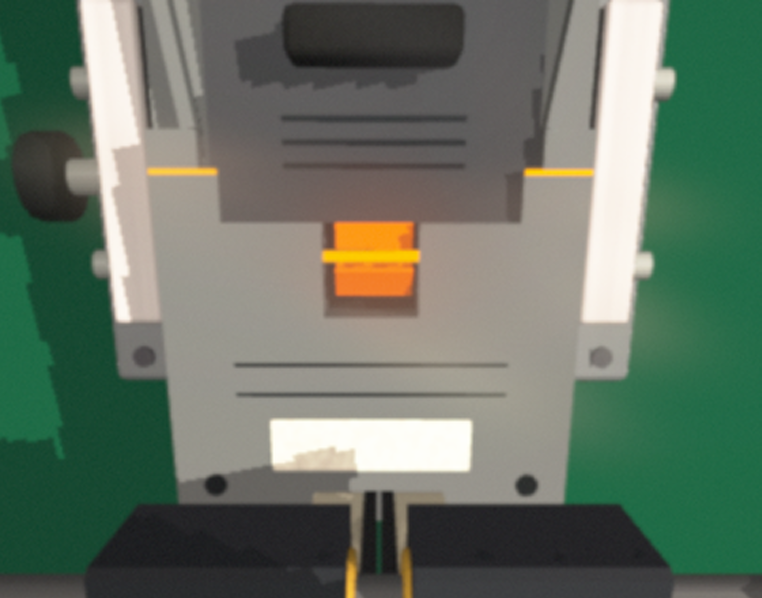

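```bash
python3 - <<'E'
from h import *
f=np.load('pics/w9.npz');T=f['T'];k=.64
d=np.array([np.cos(-.111),np.sin(-.111),0])
def g(u,v,z):return (ray(f,T,(120+u/1.36)*k,(v/1.36)*k,.0222+z/1e3)@d)*1e3
L=g(371,172,49.8)+14
for n,a in dict(ledge_back=(371,251,50.5),ledge_front=(371,262,50.5),barbline_z52=(371,265,52),barbline_z49=(371,265,49),tip=(371,296,48),roof=(371,221,52),bar_rear_top=(371,5,64),bar_front_top=(371,38,64),bar_front_bot=(371,66,48),win=(371,316,45),labelline=(371,365,52),caseend=(371,503,52)).items():print(n,round(g(*a)-L,1))
E
```

```text
ledge_back 7.1
ledge_front 10.1
barbline_z52 10.9
barbline_z49 11.1
tip 20.1
roof -1.1
bar_rear_top -50.9
bar_front_top -43.9
bar_front_bot -40.6
win 26.4
labelline 39.8
caseend 84.1
```

Relative to the ledge, the tab tip is at +11.5 mm (home would be 11), and the bar's rear edge puts the grip point at about -45 mm, which is home. The barb line lies just past the ledge and the gripper is clear. Handing in.

```bash
python3 -c "
from h import *
print(job_done());s=get_state();print(s['t'],s['force'])"
```

```text
the job is handed in; nothing more can be done
None
the job is handed in; nothing more can be done
```

The fresh battery is in the bay and the cover is slid home with its tab behind the ledge. I handed the job in at about 23 s, gripper clear. `job_done()` gives no verdict, so whether it passed is not confirmed.

- **Battery:** the close-up after release showed it flat between the ribs, with its studs at the brass contacts.
- **Cover position:** a light push from behind (about 12 N) met a firm stop. The last picture put the grip point at about -45 mm in tester x (home is about -45) and the tab tip about 11.5 mm ahead of the ledge (11 expected).
- **Latch:** a gentle pull back met about 6 N after roughly 2 mm of play, as a latched barb should. The barb line shows just past the ledge. I did not measure the barb's height directly.
- **Push force:** the highest reading was about 16 N along x, against the 22 N slip limit. Part of that was friction from pressing down. The drop to 5.6 N came just as I took the press off, so the click itself was not seen cleanly.
- **Disagreement:** the picture before the last push put the cover 1–2 mm back from home, and the push itself showed almost no movement. The camera is only good to about 2 mm.
- **Other items:** I kept the arm clear of them but did not measure their positions again at the end.

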